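# Top the tray from the clipped-on shaker

### The job

Pull the open topping shaker straight up off its sprung catch on the tool rail and shake all six chocolate truffles out over the baking tray so that each of its two sections gets at least two. Then stand the empty shaker gently upright on the round cork mat, leaving the round flour dredger hanging on the rail.

Things in the scene. Friction and masses are not known exactly. Their poses are not given: they have to be found in the camera images.
- shaker: Open steel scoop box hung on the rail, six truffles on its floor (4 mm thick): 82 mm long (x), 62 wide (y), 60 tall, back half covered. z up, x from spout (-x) to hook (+x). Origin: centre of the flat underside, 50 mm over the table when hung. About 0.18 kg empty
- shaker_fin (a point): Point in the middle of the black upright grip fin on the shaker's back half, at x = 21, z = 90 mm in the shaker's frame. The fin is 42 mm (x) by 12 mm (y), from z = 60 to 105; its faces look to +y and -y
- shaker_lip (a point): Middle of the shaker's pouring lip, at x = -75, z = 16 mm: end of a ramp, 62 mm wide, that rises 12 mm from x = -38. Three rows of two truffles lie behind it, parted by low cleats: tipped spout-down, the front row rolls out at about 20 to 25 degrees, the others at about 30 to 40; a shake helps
- shaker_hook (a point): Top of the hook on the shaker's back, at x = 55, z = 56 mm. The hook is 30 mm wide, reaches down to z = 22 behind the rail bar, and a bead in it sits under a sprung roller: it comes off only by a straight lift of 40 mm, with 10 to 20 N at first; tabs stop it sliding along the bar
- rail: Low tool rail fixed on the table; origin on the table, yaw that of the things hung on it. Bars 270 mm long along y, 44 to 53 mm to +x of the origin, top at z = 100 mm (tabs to 114); end posts at y = -130, 130, 106 mm tall. Two places at y = -65 and 65 mm (x = 0 for the hung thing's origin): shaker in one, dredger in the other
- dredger: Round closed steel flour dredger, 62 mm across, with the same hook and black fin as the shaker, hanging beside it on the rail; origin: on its underside, placed to hook and fin as in the shaker
- tray: Aluminium baking tray 220 mm (x) by 280 mm (y), 26 mm tall, walls 3 mm, fixed on the table; a wall along its x axis at y = 0 parts it into two equal sections (y > 0 and y < 0). Origin: centre of the underside
- mat: Round cork mat, 150 mm across, 5 mm thick, fixed on the table; origin: centre of the underside
- truffle1: One of six equal brown chocolate truffles, a ball 24 mm across, 10 g, in the shaker at the start; origin: its centre
- truffle2: One of six equal brown chocolate truffles, a ball 24 mm across, 10 g, in the shaker at the start; origin: its centre
- truffle3: One of six equal brown chocolate truffles, a ball 24 mm across, 10 g, in the shaker at the start; origin: its centre
- truffle4: One of six equal brown chocolate truffles, a ball 24 mm across, 10 g, in the shaker at the start; origin: its centre
- truffle5: One of six equal brown chocolate truffles, a ball 24 mm across, 10 g, in the shaker at the start; origin: its centre
- truffle6: One of six equal brown chocolate truffles, a ball 24 mm across, 10 g, in the shaker at the start; origin: its centre
Things that resemble listed ones, but are neither listed nor needed, are in the scene too. What is shaped like the mat but yellow is not meant.

How it is judged (in metres and radians):
On the way, in this order (a step that is already met when the one before it is completed fails the run):
1. the shaker is lifted clear of its catch and the rail, with its underside at least 45 mm higher than when it hung (height (world z) of shaker above 0.095 m), for 0.1 s.
2. all six truffles lie in the tray, at least two in each section (x of truffle1 in the frame of tray between -0.11 and 0.11 m and y of truffle1 in the frame of tray between -0.14 and 0.14 m and z of each of truffle1, truffle2, truffle3, truffle4, truffle5, truffle6 in the frame of tray below 0.05 m and x of truffle2 in the frame of tray between -0.11 and 0.11 m and y of truffle2 in the frame of tray between -0.14 and 0.14 m and x of truffle3 in the frame of tray between -0.11 and 0.11 m and y of truffle3 in the frame of tray between -0.14 and 0.14 m and x of truffle4 in the frame of tray between -0.11 and 0.11 m and y of truffle4 in the frame of tray between -0.14 and 0.14 m and x of truffle5 in the frame of tray between -0.11 and 0.11 m and y of truffle5 in the frame of tray between -0.14 and 0.14 m and x of truffle6 in the frame of tray between -0.11 and 0.11 m and y of truffle6 in the frame of tray between -0.14 and 0.14 m and (y of each of truffle1, truffle2 in the frame of tray above 0 m or y of each of truffle1, truffle3 in the frame of tray above 0 m or y of each of truffle1, truffle4 in the frame of tray above 0 m or y of each of truffle1, truffle5 in the frame of tray above 0 m or y of each of truffle1, truffle6 in the frame of tray above 0 m or y of each of truffle2, truffle3 in the frame of tray above 0 m or y of each of truffle2, truffle4 in the frame of tray above 0 m or y of each of truffle2, truffle5 in the frame of tray above 0 m or y of each of truffle2, truffle6 in the frame of tray above 0 m or y of each of truffle3, truffle4 in the frame of tray above 0 m or y of each of truffle3, truffle5 in the frame of tray above 0 m or y of each of truffle3, truffle6 in the frame of tray above 0 m or y of each of truffle4, truffle5 in the frame of tray above 0 m or y of each of truffle4, truffle6 in the frame of tray above 0 m or y of each of truffle5, truffle6 in the frame of tray above 0 m) and (y of each of truffle1, truffle2 in the frame of tray below 0 m or y of each of truffle1, truffle3 in the frame of tray below 0 m or y of each of truffle1, truffle4 in the frame of tray below 0 m or y of each of truffle1, truffle5 in the frame of tray below 0 m or y of each of truffle1, truffle6 in the frame of tray below 0 m or y of each of truffle2, truffle3 in the frame of tray below 0 m or y of each of truffle2, truffle4 in the frame of tray below 0 m or y of each of truffle2, truffle5 in the frame of tray below 0 m or y of each of truffle2, truffle6 in the frame of tray below 0 m or y of each of truffle3, truffle4 in the frame of tray below 0 m or y of each of truffle3, truffle5 in the frame of tray below 0 m or y of each of truffle3, truffle6 in the frame of tray below 0 m or y of each of truffle4, truffle5 in the frame of tray below 0 m or y of each of truffle4, truffle6 in the frame of tray below 0 m or y of each of truffle5, truffle6 in the frame of tray below 0 m)), for 0.2 s.
At the end, for the whole second after the job is handed in: All six truffles are inside the tray with at least two in each of its two sections; the shaker stands upright (within 0.12 rad) and at rest on the cork mat, its origin within 45 mm of the mat's centre and less than 12 mm above the table; the dredger is within 15 mm of where it hung (all of step 2 and horizontal distance between shaker and mat below 0.045 m and height (world z) of shaker below 0.012 m and angle between shaker's own z axis and vertical below 0.12 rad and linear speed of shaker below 0.03 m/s and distance of dredger from where it was at the start of the episode below 0.015 m); the robot touches nothing.
It fails at once if the flour dredger is pulled off or pushed 30 mm out of its place (distance of dredger from where it was at the start of the episode above 0.03 m).
It fails at once if the shaker is dropped or banged onto the mat (more than 45 N) (contact force between shaker and mat above 45 N).
It also fails if it takes over 67 s, if anything falls off the work surface, if the arm or the gripper's body presses on something with over 40 N, if the wrist force passes 120 N, or if a joint passes its speed limit or range.

### The arm

A 6-joint arm with a two-finger parallel gripper is mounted at the origin on the work surface. World frame = base frame: x ahead of the robot, y to its left, z up, the work surface at z = 0. Lengths are in m, angles in degrees, forces in N, time in s.
With the tool pointing down it reaches from about 0.35 to 0.875 m from the base axis. Payload 4.2 kg.
Tool frame: the origin (TCP) lies midway between the tips of the shut fingers; the grasp point (between the pads) lies 19 mm behind it; z points along the fingers, y is the line along which they close (so a half turn about z gives the same grasp; the last joint's range is limited). The gripper opens to 87 mm and grips with 3 to 60 N. Pads are 19 mm wide; open, the fingers measure 117 mm over their backs; the gripper's body (75 mm by 190 mm) begins 51 mm behind the grasp point.
Start: joints at [85.119, 22.042, 0.453, 0, -68.411, -14.817], TCP at [0.211, 0.588, 0.223] pointing down, gripper open.
Joint ranges: [-179.83, 179.83], [-69.29, 118.12], [-61.27, 80.66], [-181.25, 117.63], [-171.15, -9.14], [-177.46, 177.46]. Speed limits (degrees/s): [159.86, 159.86, 180, 180, 180, 180].

### API

Orientations are given as [roll, pitch, yaw] about the fixed x, y, z axes, in that order (R = Rz(yaw) Ry(pitch) Rx(roll)).
In Python, from workcell import env gives the robot as it stands. The module is installed in compiled form; this text tells all that it offers. Calls block until the motion is done:
- env.goto(position, orientation): joint-space move of the TCP to a pose.
- env.move_straight(position, rotation=None, rate=0.15, force_limit=None): straight line of the TCP; rotation=None keeps the orientation; rate is the mean speed in m/s. With force_limit (N) it stops when the force on the tool has changed by that much, and returns True; else False.
- env.set_joints(angles): joint-space move.
- env.gripper_to(opening, grasp_force=None): opening from 0.0 (shut) to 1.0 (fully open); grasp_force is the grip in N (None keeps the last); returns when the fingers have stopped.
- env.dwell(seconds).
- env.inverse_kinematics(position, orientation): joint angles nearest the present ones, or None.
- env.read_state(): the state.
- env.grab_frame(name): name is "scene" or "top"; returns a dict with "image" (420x560x3 uint8, blue, green, red), "fx", "fy", "cx", "cy" (pixels), "position" and "orientation" of the camera in the world. Camera axes: x right, y up, looking along -z (the intrinsics and any distortion apply to the point x, -y, -z); pixel columns grow to the right and rows downward; lengths in m; the calibration is good to about 2 mm. A picture is of the moment at which its call begins. There is no depth.
A pose or a line that the arm cannot do raises env.Unreachable and nothing moves.
- env.close_job(): hands the job in; it is judged then, once.
Trained networks look in a picture, given as the dict that the camera call returned (one of the last four; its "shot" number tells which), for a name from the list of things; names that differ only in an ending like _2 or _b are one class to them, and where a whole thing is asked for, a point or a joint stands for the part that bears it (a point fixed in the world has none). Each returns a list of dicts, best first, with "score" (0 to 1); they miss things now and then, are a little off and sometimes report something else, mostly with a low value. They report only what shows in the picture. A call takes as long as a camera call. They do not tell look-alikes from the thing itself.
- env.search_frame(picture, thing): "xyz" ([x, y, z] in m, in world coordinates, good to about 4 mm: the middle of the surface that is visible of it).
- env.trace(picture, thing): "mask" (420x560 bool, what is visible of it).
The state is a dict: "clock": time; "joint_positions": joint angles; "qvel": joint speeds; "joint_torque": joint torques, N m; "position": TCP position; "tool_rot": TCP orientation; "force": force on the tool from outside, world axes, zero at the start; "wrist_torque": the same for the moment, N m; "opening": opening from 0.0 (shut) to 1.0 (fully open); "finger_force": force on a finger pad.
Only numpy, scipy, OpenCV 4.12 (cv2) and the standard library are available. Lean on these libraries where they do the work, as an engineer would, in place of code of your own. Each camera call takes 0.05 s, during which the arm holds its last target. There are 200 camera calls.

## Working session

There is one attempt and no reset: what is moved stays moved. The work goes in short steps, each a Python script; the robot and the scene stay as the last script left them, time stands still between calls to the robot, and variables do not carry over. Pictures are saved under pics/ and viewed, at most 10 in all, crops included, and the job is handed in when it is done.

```bash
mkdir -p pics
python3 - <<'E'
from workcell import env
import cv2,numpy as np
fs=[env.grab_frame(n) for n in("scene","top")]
cv2.imwrite("pics/a.png",np.vstack([cv2.resize(f["image"],(400,300)) for f in fs]))
cv2.imwrite("pics/top.png",fs[1]["image"])
cv2.imwrite("pics/scene.png",fs[0]["image"])
for f in fs:
    print({k:f[k] for k in f if k!="image"})
    for t in["shaker","shaker_fin","shaker_lip","shaker_hook","rail","dredger","tray","mat"]:
        for d in env.search_frame(f,t)[:3]: print(t,np.round(d["xyz"],3),round(d["score"],2))
E
```

```text
{'fx': 431.7494531578574, 'fy': 431.7494531578574, 'cx': 275.8515710970012, 'cy': 210.9522236503675, 'position': array([ 0.87826809, -0.60839651,  1.05652081]), 'orientation': array([38.1151145 , -0.52783014, 36.53035994]), 'shot': 1}
shaker [0.528 0.007 0.003] 0.68
shaker [ 0.482 -0.386  0.11 ] 0.6
shaker_fin [ 0.482 -0.392  0.104] 0.76
shaker_lip [ 0.483 -0.388  0.101] 0.58
shaker_hook [ 0.483 -0.391  0.106] 0.86
rail [ 0.53  -0.35   0.066] 0.73
dredger [ 0.512 -0.265  0.102] 0.74
tray [0.529 0.008 0.004] 0.89
mat [ 0.512 -0.263  0.106] 0.7
mat [0.236 0.275 0.003] 0.67
mat [0.426 0.287 0.006] 0.55
{'fx': 469.31804148686734, 'fy': 469.31804148686734, 'cx': 273.5481003389678, 'cy': 208.00471765930237, 'position': array([ 2.16294637e-01, -1.20648721e-04,  1.11826960e+00]), 'orientation': array([ 12.71968618,   0.08886219, -87.62698106]), 'shot': 2}
shaker [ 0.472 -0.381  0.089] 0.57
shaker_fin [ 0.468 -0.382  0.092] 0.72
shaker_fin [0.522 0.019 0.003] 0.42
shaker_lip [ 0.49  -0.251  0.105] 0.69
shaker_lip [ 0.467 -0.378  0.094] 0.68
shaker_lip [ 0.44  -0.391  0.072] 0.58
shaker_hook [ 0.471 -0.382  0.092] 0.62
rail [ 0.522 -0.282  0.075] 0.74
dredger [ 0.487 -0.249  0.1  ] 0.57
dredger [ 0.467 -0.376  0.077] 0.24
tray [ 0.519  0.018 -0.   ] 0.8
tray [ 0.439 -0.368  0.072] 0.5
mat [0.42  0.289 0.004] 0.86
mat [0.231 0.276 0.003] 0.78
```

View pics/top.png

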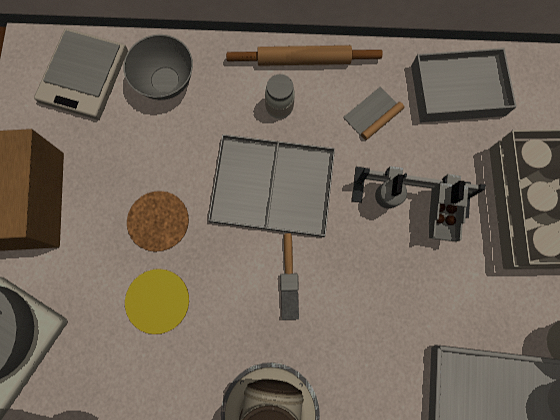

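View pics/scene.png

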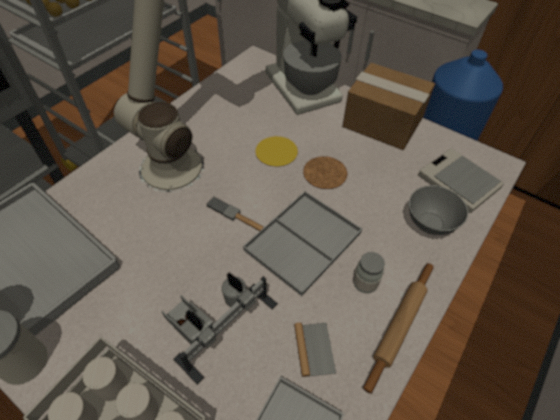

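The top view shows the shaker with truffles at (450,215), the dredger at (392,185), the tray at (271,187), the cork mat at (157,220) and the yellow lookalike at (157,300). The small tray at (462,85) and the cake tray on the right are also lookalikes. The cork disc fits the mat and the 2-section tray fits the tray. Next I'll crop in and fit poses.

```bash
cat > h.py <<'E'
import numpy as np,cv2
from scipy.spatial.transform import Rotation as Ro
def RR(o): return Ro.from_euler("xyz",o,degrees=True).as_matrix()
def proj(f,P):
    p=(np.atleast_2d(P)-f["position"])@RR(f["orientation"])
    return np.c_[f["cx"]+f["fx"]*p[:,0]/-p[:,2], f["cy"]+f["fy"]*-p[:,1]/-p[:,2]]
def back(f,uv,z):
    uv=np.atleast_2d(uv); d=np.c_[(uv[:,0]-f["cx"])/f["fx"],-(uv[:,1]-f["cy"])/f["fy"],-np.ones(len(uv))]@RR(f["orientation"]).T
    c=f["position"]; return c+d*((z-c[2])/d[:,2])[:,None]
E
python3 - <<'E'
from workcell import env
from h import *
S=env.grab_frame("scene");T=env.grab_frame("top")
t=cv2.resize(T["image"][150:250,345:500],None,fx=5,fy=5,interpolation=cv2.INTER_CUBIC)[:, :775]
cv2.imwrite("pics/t2.png",t)
s=cv2.resize(S["image"][255:385,155:285],None,fx=4.5,fy=4.5,interpolation=cv2.INTER_CUBIC)
cv2.imwrite("pics/s2.png",s)
for f in(S,T):
  for n,z in(("tray",.026),("mat",.005)):
    for d in env.trace(f,n)[:2]:
        m=d["mask"].astype(np.uint8);c=max(cv2.findContours(m,0,1)[0],key=cv2.contourArea)
        W=back(f,c[:,0].astype(float),z)[:,:2].astype(np.float32)
        print(n,round(d["score"],2),cv2.minAreaRect(W),cv2.boundingRect(c))
E
```

```text
tray 0.64 ((0.5248012542724609, 0.013784751296043396), (0.29144972562789917, 0.23288196325302124), 85.41008758544922) (243, 192, 118, 103)
mat 0.95 ((0.23338191211223602, 0.2774357795715332), (0.14809097349643707, 0.15410251915454865), 0.3093140423297882) (255, 135, 44, 32)
tray 0.96 ((0.5194530487060547, 0.017823413014411926), (0.28535783290863037, 0.22696271538734436), 84.4962387084961) (209, 134, 126, 104)
tray 0.23 ((0.48178932070732117, -0.4039326310157776), (0.08585415780544281, 0.16427159309387207), 83.39424896240234) (429, 175, 39, 67)
mat 0.92 ((0.23337291181087494, 0.2740718722343445), (0.14718623459339142, 0.14464171230793), 4.671916961669922) (126, 270, 63, 65)
mat 0.86 ((0.42376405000686646, 0.2924612760543823), (0.14713019132614136, 0.14768162369728088), 30.380142211914062) (127, 191, 62, 61)
```

View pics/t2.png

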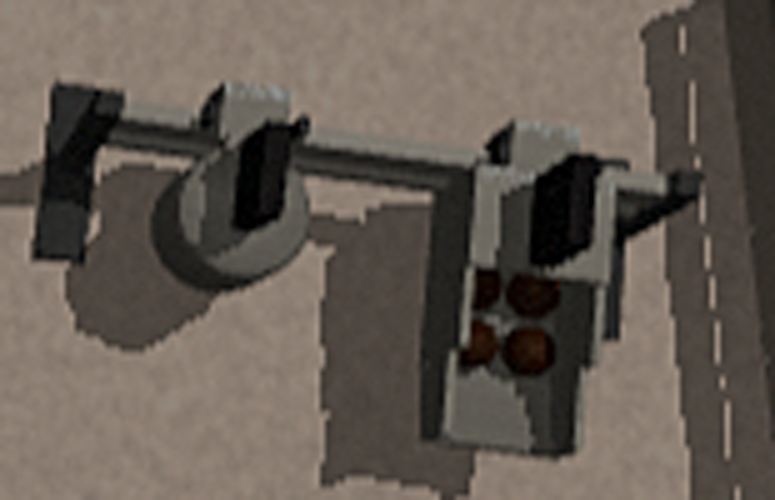

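View pics/s2.png

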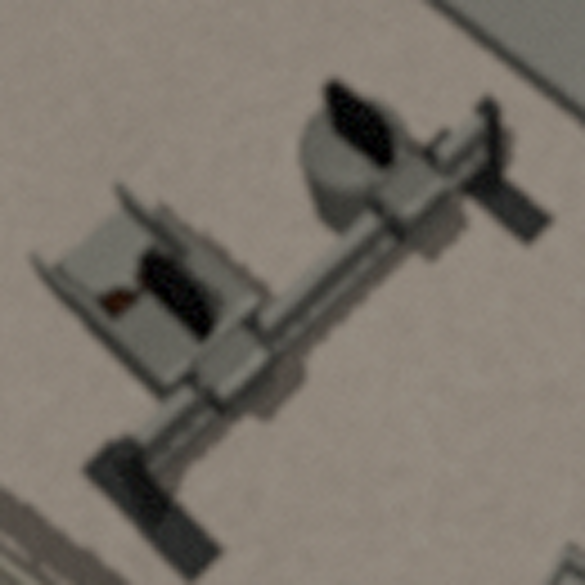

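The crops show a bar with tabs, the dredger on the left with its black fin, and the shaker on the right. The shaker's lip corners are at crop (443,440) and (575,452), with four truffles visible behind them. I'll fit the rail pose to these points and check it with an overlay.

```bash
cat > fit.py <<'E'
from workcell import env
from h import *
from scipy.optimize import least_squares
S=env.grab_frame("scene");T=env.grab_frame("top")
ct=lambda u,v:((u+.5)/5-.5+345,(v+.5)/5-.5+150)
cs=lambda u,v:((u+.5)/4.5-.5+155,(v+.5)/4.5-.5+255)
# rail-frame points
obs=[(T,ct(443,440),(-.075,-.034,.066)),(T,ct(575,452),(-.075,-.096,.066)),
 (T,ct(538,142),(.052,-.065,.106)),(T,ct(255,103),(.052,.065,.106)),
 (S,cs(230,363),(.052,-.065,.106)),(S,cs(412,182),(.052,.065,.106))]
def P(q,p): 
    c,s=np.cos(q[2]),np.sin(q[2]);p=np.atleast_2d(p);return np.c_[q[0]+c*p[:,0]-s*p[:,1],q[1]+s*p[:,0]+c*p[:,1],p[:,2]]
obs=[o for o in obs]
r=least_squares(lambda q:np.concatenate([(proj(f,P(q,p))-uv)[0] for f,uv,p in obs]),[.47,-.3,0])
q=r.x;print("rail",q[:2],np.degrees(q[2]),np.round(r.fun.reshape(-1,2),1).tolist())
sh=P(q,[0,-.065,.05])[0];print("shaker",sh,"fin",P(q,[.021,-.065,.14])[0])
def box(x0,x1,y0,y1,z): return P(q,[(x0,y0,z),(x1,y0,z),(x1,y1,z),(x0,y1,z)])
L=[]
for c in(-.065,.065): L+=[box(0,.042,c-.006,c+.006,.155)]
L+=[box(-.041,.041,-.096,-.034,.11),box(.044,.053,-.135,.135,.1),box(-.075,.041,-.096,-.034,.066)]
def draw(f,x0,y0,w,h,k):
    im=cv2.resize(f["image"][y0:y0+h,x0:x0+w],None,fx=k,fy=k,interpolation=cv2.INTER_CUBIC)
    for b in L: cv2.polylines(im,[np.round((proj(f,b)-[x0,y0]+.5)*k-.5).astype(int)],1,(0,255,0),1)
    return im
a=draw(T,345,150,155,100,4);b=draw(S,155,255,130,130,4)[90*0:]
a=a[:, :];H=600
im=np.zeros((600,800,3),np.uint8)
a=draw(T,345,150,140,100,3);b=draw(S,155,255,125,130,3);im[:300,:420]=a;im[:390,425:800]=b
cv2.imwrite("pics/ov.png",im[:390])
E
python3 fit.py
```

```text
rail [ 0.48105718 -0.32061013] -3.9761120127592435 [[-1.6, -1.9], [-0.5, -1.3], [1.2, 0.7], [-0.2, 2.3], [0.2, -0.0], [-1.2, 1.0]]
shaker [ 0.47655004 -0.38545368  0.05      ] fin [ 0.49749949 -0.38690983  0.14      ]
```

View pics/ov.png

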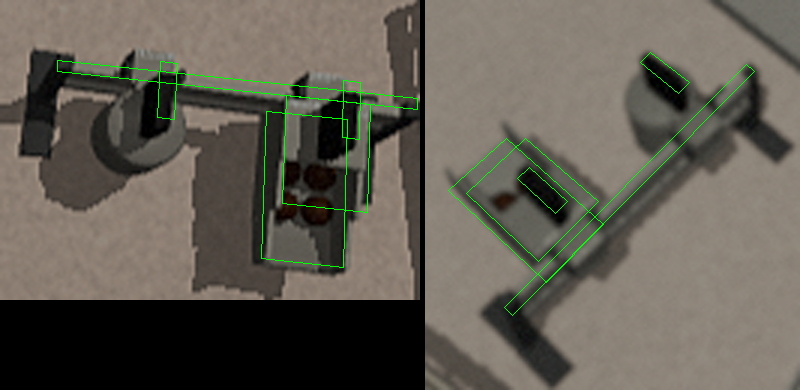

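The overlay is about 1–2 px off and the yaw is slightly too small. I'll refit on the silhouettes of the black fins in both views, which is what the grasp needs.

```bash
cat > fit2.py <<'E'
exec(open("fit.py").read().split("def box")[0])
from scipy.optimize import minimize
import itertools
k=6
rg={"T":(T,380,165,100,50),"S":(S,180,265,70,70)}
D={}
for n,(f,x0,y0,w,h) in rg.items():
    g=cv2.resize(f["image"][y0:y0+h,x0:x0+w],None,fx=k,fy=k,interpolation=cv2.INTER_CUBIC).max(2)
    D[n]=g<32
def hulls(q,n):
    f,x0,y0,w,h=rg[n];o=[]
    for c in(-.065,.065):
        b=[(x,c+y,z) for x in(0,.042) for y in(-.006,.006) for z in(.11,.155)]
        o.append(cv2.convexHull(np.round((proj(f,P(q,b))-[x0,y0]+.5)*k-.5).astype(np.int32)))
    return o
def cost(q,ret=0):
    s=[]
    for n in D:
        for hl in hulls(q,n):
            m=np.zeros(D[n].shape,np.uint8);cv2.fillConvexPoly(m,hl,1)
            big=cv2.dilate(m,np.ones((61,61)))>0
            d=D[n]&big;s.append((d&(m>0)).sum()/(d|(m>0)).sum())
    return s if ret else -sum(s)
best=None
for y in np.radians([-8,-6,-4]):
    r=minimize(cost,[q[0]-.003,q[1]+.003,y],method="Nelder-Mead",options=dict(initial_simplex=[[q[0],q[1],y],[q[0]-.012,q[1],y],[q[0],q[1]+.012,y],[q[0],q[1],y-.05]]))
    print(r.x[:2],np.degrees(r.x[2]),np.round(cost(r.x,1),2))
    if best is None or r.fun<best.fun:best=r
q=best.x
print("shaker",P(q,[0,-.065,.05])[0],"fin",P(q,[.021,-.065,.14])[0],"dredfin",P(q,[.021,.065,.14])[0])
im=np.zeros((430,800,3),np.uint8)
for n,xo in(("T",0),("S",420)):
    f,x0,y0,w,h=rg[n];kk=4 if n=="T" else 5
    a=cv2.resize(f["image"][y0:y0+h,x0:x0+w],None,fx=kk,fy=kk,interpolation=cv2.INTER_CUBIC)
    for hl in hulls(q,n): cv2.polylines(a,[(hl*kk/k).astype(int)],1,(0,255,0),1)
    b=P(q,[(.044,-.135,.1),(.044,.135,.1),(.053,.135,.1),(.053,-.135,.1)])
    cv2.polylines(a,[((proj(f,b)-[x0,y0])*kk).astype(int)],1,(0,0,255),1)
    im[:a.shape[0],xo:xo+a.shape[1]]=a[:,:800-xo]
    im
cv2.imwrite("pics/ov2.png",im)
E
python3 fit2.py
```

```text
rail [ 0.48105718 -0.32061013] -3.9761120127592435 [[-1.6, -1.9], [-0.5, -1.3], [1.2, 0.7], [-0.2, 2.3], [0.2, -0.0], [-1.2, 1.0]]
shaker [ 0.47655004 -0.38545368  0.05      ] fin [ 0.49749949 -0.38690983  0.14      ]
[ 0.47617974 -0.31813801] -5.99688157193548 [0.7  0.78 0.69 0.61]
[ 0.47683152 -0.31862549] -5.544211823269224 [0.71 0.78 0.69 0.61]
[ 0.47691903 -0.31856209] -5.028713300583551 [0.72 0.78 0.68 0.6 ]
shaker [ 0.47055162 -0.38332141  0.05      ] fin [ 0.49145338 -0.38535031  0.14      ] dredfin [ 0.50401318 -0.25595845  0.14      ]
```

View pics/ov2.png

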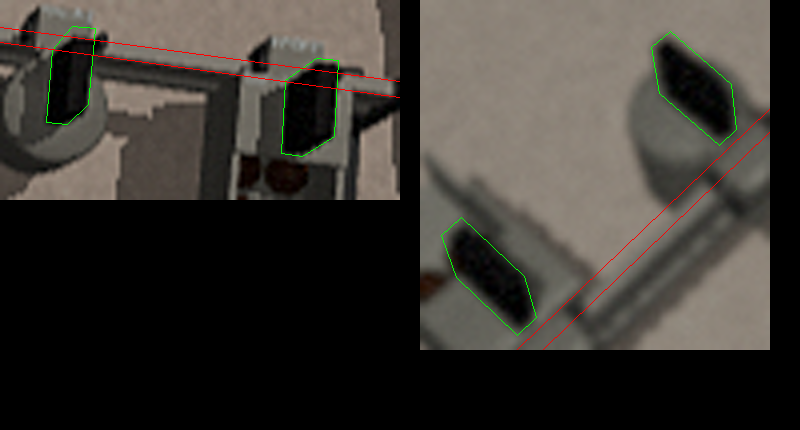

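The fins match in both views, so the fin is near (0.491, -0.385) with yaw ≈ -5.5°. Now the grasp: close gently first, check the side force, then lift.

```bash
cat > cfg.py <<'E'
from workcell import env
from h import *
YAW=-5.5
# feasibility helper: TCP pose for shaker-frame pivot point p placed at world w, tilt th, yaw
def tcp(w,p,th,yaw=YAW):
    R=Ro.from_euler("xyz",[0,-th,yaw],degrees=True).as_matrix()
    return np.array(w)+R@(np.array([.021,0,.090-.019])-np.array(p)), [180,-th,yaw]
LIP=[-.075,0,.016]
E
python3 - <<'E'
from cfg import *
f=env.grab_frame("top");print("jar",back(f,[[280,110],[266,100],[295,100]],.0)[:,:2])
TR=np.array([.521,.016]);c,s=np.cos(np.radians(-5.5)),np.sin(np.radians(-5.5));RT=np.array([[c,-s],[s,c]])
for sy in(.072,-.072):
  for th in(0,25,45,55):
    xy=TR+RT@[.03,sy]
    p,o=tcp([*xy,.06],LIP,th);print(sy,th,np.round(p,3),env.inverse_kinematics(p,o))
env.move_straight([.211,.588,.36])
env.goto([.491,-.385,.30],[180,0,YAW]);env.gripper_to(.5,5)
env.move_straight([.491,-.385,.121],rate=.12,force_limit=6)
s=env.read_state();print(s["position"],s["force"],s["clock"],s["joint_positions"])
env.gripper_to(0,4);s=env.read_state();print(s["opening"],s["force"],s["finger_force"],s["wrist_torque"])
f=env.grab_frame("scene");cv2.imwrite("pics/g.png",cv2.resize(f["image"][210:360,130:330],None,fx=4,fy=4))
E
```

```text
jar [[ 0.72643526  0.00620226]
 [ 0.75266785  0.04330813]
 [ 0.75570581 -0.03134623]]
0.072 0 [0.653 0.076 0.115] [ 2.06622388e+01  3.00752614e+01 -2.64264939e+00  2.54444375e-14
 -5.72820892e+01  6.38377612e+01]
0.072 25 [0.621 0.079 0.15 ] [ 24.48852314  15.49323916 -37.95718693  40.69045878 -18.90470764
  23.26261545]
0.072 45 [0.587 0.082 0.167] None
0.072 55 [0.568 0.084 0.17 ] [  -9.38383222    9.6823974   -48.91307947 -172.07686701  -23.73540214
  -95.0304567 ]
-0.072 0 [ 0.64  -0.068  0.115] [ 8.34101380e+00  2.87960142e+01 -4.92834874e+00  2.54444375e-14
 -5.62756370e+01  7.61589862e+01]
-0.072 25 [ 0.607 -0.065  0.15 ] [ 11.41134127  14.03438008 -35.83713418  24.08982318 -17.52907352
  51.50346514]
-0.072 45 [ 0.573 -0.061  0.167] None
-0.072 55 [ 0.554 -0.06   0.17 ] None
[ 0.4914735  -0.38525422  0.12185736] [-0.20945985 -0.29091813 -0.86686873] 8.675 [-2.32607163e+01  2.67307694e+01 -7.42803380e+00  1.11168782e-02
 -5.57427611e+01  1.07761518e+02]
0.13761251167737287 [-0.67210246 -2.28414345 -0.01855761] 3.9826159877702594 [-0.67481419 -0.03787983 -0.04330388]
```

View pics/g.png

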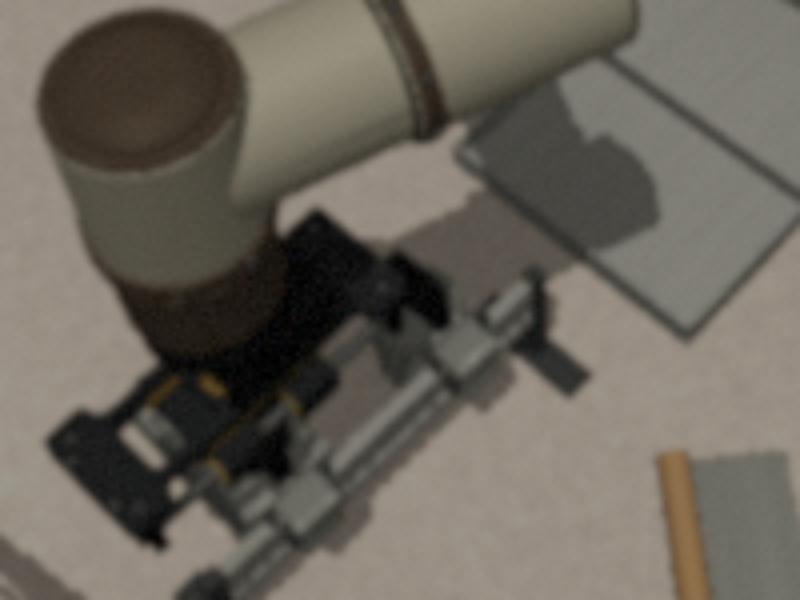

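The picture shows the gripper on the shaker's fin, and the 12.0 mm opening matches the fin width. Tilting outward hits the joint-5 limit, so I'll pour with the shaker turned half round, spout away from the base. Lift now.

Run:
```python
from cfg import *
env.gripper_to(0,60);s=env.read_state();p0=s["position"];print(p0,s["force"],s["opening"])
env.move_straight([p0[0],p0[1],p0[2]+.06],rate=.04)
s=env.read_state();print(s["force"],s["opening"],s["clock"])
env.move_straight([p0[0],p0[1],p0[2]+.15],rate=.12)
s=env.read_state();print(s["position"],s["tool_rot"],s["force"],s["clock"])
TR=np.array([.521,.016]);c,s=np.cos(np.radians(-5.5)),np.sin(np.radians(-5.5));RT=np.array([[c,-s],[s,c]])
for dx in(-.04,-.02,0):
 for sy in(.07,-.07):
  for yaw in(174.5,):
   for th in(0,25,45,60):
    xy=TR+RT@[dx,sy]
    p,o=tcp([*xy,.055],LIP,th,yaw);q=env.inverse_kinematics(p,o);print(dx,sy,yaw,th,np.round(p,3),None if q is None else np.round(q))
f=env.grab_frame("scene");cv2.imwrite("pics/l.png",f["image"][130:420,80:400])
f=env.grab_frame("top");cv2.imwrite("pics/l2.png",f["image"][100:300,340:560])
```

```text
[ 0.4910774  -0.38537366  0.12114755] [-0.38961441 -3.37889148  0.48862779] 0.13209899187435387
[-1.00300922 -0.43691723 -1.13631049] 0.13650778480159967 11.2333
[ 0.49064684 -0.38498139  0.27001945] [-1.79932476e+02  9.97419070e-02 -5.51004527e+00] [ 0.1691015  -0.10329636 -1.54417524] 12.1333
-0.04 0.07 174.5 0 [0.392 0.099 0.11 ] [  37.    8.  -38.   -0.  -44. -133.]
-0.04 0.07 174.5 25 [0.424 0.096 0.145] [  25.   21.  -12.  -13.  -78. -115.]
-0.04 0.07 174.5 45 [0.459 0.092 0.162] [  19.   34.    5.  -17. -102. -112.]
-0.04 0.07 174.5 60 [0.488 0.09  0.166] [  16.   44.   16.  -21. -119. -112.]
-0.04 -0.07 174.5 0 [ 0.379 -0.041  0.11 ] [  19.    6.  -41.   -0.  -43. -114.]
-0.04 -0.07 174.5 25 [ 0.411 -0.044  0.145] [  11.   20.  -17.   -7.  -77. -104.]
-0.04 -0.07 174.5 45 [ 0.446 -0.047  0.162] [   8.   33.   -0.  -10. -101. -101.]
-0.04 -0.07 174.5 60 [ 0.474 -0.05   0.166] [   6.   43.   11.  -11. -116. -101.]
-0.02 0.07 174.5 0 [0.412 0.097 0.11 ] [  35.   10.  -36.   -0.  -45. -131.]
-0.02 0.07 174.5 25 [0.444 0.094 0.145] [  24.   23.  -10.  -12.  -80. -115.]
-0.02 0.07 
[... 377 characters left out ...]
-102. -101.]
-0.02 -0.07 174.5 60 [ 0.494 -0.052  0.166] [   6.   45.   14.  -11. -118. -101.]
0 0.07 174.5 0 [0.432 0.095 0.11 ] [  34.   12.  -33.   -0.  -45. -129.]
0 0.07 174.5 25 [0.464 0.092 0.145] [  23.   25.   -7.  -12.  -81. -114.]
0 0.07 174.5 45 [0.499 0.088 0.162] [  18.   38.   11.  -17. -105. -111.]
0 0.07 174.5 60 [0.527 0.086 0.166] [  15.   48.   24.  -21. -123. -113.]
0 -0.07 174.5 0 [ 0.419 -0.044  0.11 ] [  16.   10.  -36.   -0.  -44. -112.]
0 -0.07 174.5 25 [ 0.451 -0.048  0.145] [  10.   23.  -11.   -7.  -79. -103.]
0 -0.07 174.5 45 [ 0.485 -0.051  0.162] [   7.   37.    6.   -9. -104. -101.]
0 -0.07 174.5 60 [ 0.514 -0.054  0.166] [   6.   47.   18.  -11. -120. -101.]
```

View pics/l.png

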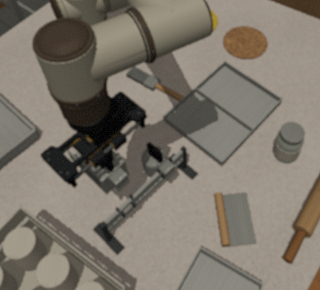

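Lifted clean. Next I carry it over the tray's -y section and tilt in steps, looking for the front row.

```bash
cat >> cfg.py <<'E'
TR=np.array([.521,.016]);_c,_s=np.cos(np.radians(-5.5)),np.sin(np.radians(-5.5));RT=np.array([[_c,-_s],[_s,_c]])
PY=174.5
def lip(dx,sy,z,th,rate=.08):
    p,o=tcp([*(TR+RT@[dx,sy]),z],LIP,th,PY);env.move_straight(p,o,rate=rate)
def count():
    o=[]
    for n in("scene","top"):
        f=env.grab_frame(n)
        for d in env.search_frame(f,"truffle1"):
            x=np.array(d["xyz"]);l=RT.T@(x[:2]-TR);o.append((n,round(d["score"],2),np.round([*l,x[2]],3).tolist()))
    print(*o,sep="\n");print(env.read_state()["clock"]);return f
E
python3 - <<'E'
from cfg import *
p,o=tcp([*(TR+RT@[-.02,-.07]),.17],LIP,0,PY)
env.goto(p,o);print(env.read_state()["clock"])
lip(-.02,-.07,.06,10,.12);count()
lip(-.02,-.07,.06,18,.05)
lip(-.02,-.07,.06,24,.04);env.dwell(.3)
f=count();g=env.grab_frame("scene")
cv2.imwrite("pics/p1.png",np.hstack([cv2.resize(f["image"][100:280,180:380],(400,360)),cv2.resize(g["image"][150:330,200:400],(400,360))]))
E
```

```text
15.45
('scene', 0.56, [-0.086, -0.063, 0.08])
('scene', 0.36, [-0.062, -0.056, 0.078])
('scene', 0.29, [0.016, 0.003, 0.006])
16.5917
('scene', 0.59, [0.03, -0.058, 0.024])
('top', 0.61, [-0.114, -0.07, 0.143])
17.9917
```

View pics/p1.png

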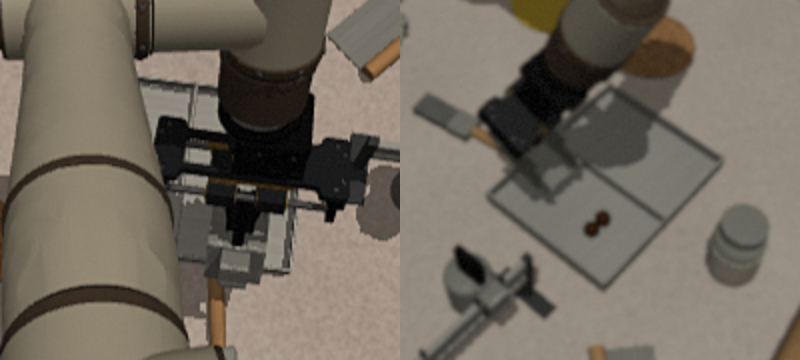

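The scene view shows exactly two truffles lying in the -y section, at (590,230) and (602,217) in the right half. I'll level out, cross to the +y section and empty the rest.

Run:
```python
from cfg import *
lip(-.02,-.07,.08,8,.08)
lip(-.02,.07,.08,8,.12)
lip(-.02,.07,.06,20,.08)
for th in(32,40,46,52): lip(-.02,.07,.06,th,.05);env.dwell(.25)
for i in range(3):
    lip(-.03,.07,.065,56,.15);lip(-.015,.07,.065,56,.15)
f=count();g=env.grab_frame("scene")
cv2.imwrite("pics/p2.png",np.hstack([cv2.resize(f["image"][100:280,180:380],(400,360)),cv2.resize(g["image"][150:330,200:400],(400,360))]))
```

```text
('scene', 0.63, [0.096, 0.055, 0.027])
('scene', 0.6, [0.004, 0.051, 0.024])
('scene', 0.56, [0.05, -0.058, 0.023])
('scene', 0.56, [0.046, -0.088, 0.023])
('scene', 0.55, [0.007, 0.078, 0.024])
('top', 0.55, [0.091, 0.056, 0.026])
('top', 0.53, [0.038, -0.079, 0.02])
('top', 0.41, [0.041, -0.058, 0.023])
24.6917
```

View pics/p2.png

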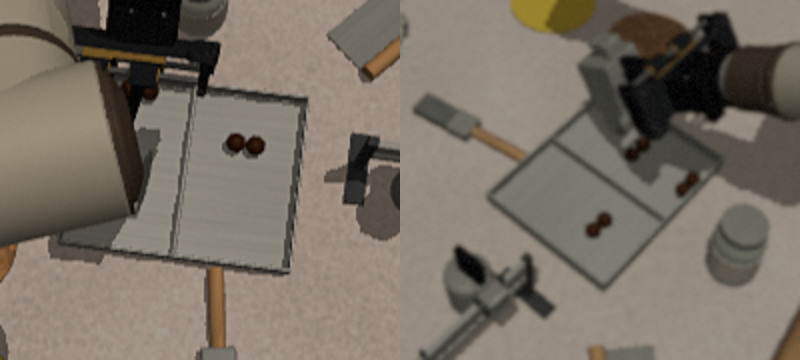

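All six are out: two in the -y section and four in the +y section (pairs at about (637,150) and (687,183)). Now the mat.

Run:
```python
from cfg import *
lip(-.02,.07,.12,50,.12);lip(-.04,.07,.16,0,.15)
M=[.424,.291]
at=lambda z:tcp([*M,z],[0,0,0],0,PY)
p,o=at(.06);env.goto(p,o);env.dwell(.4)
f=count();cv2.imwrite("pics/m0.png",f["image"][150:300,60:360])
p,o=at(.014);env.move_straight(p,rate=.06)
s=env.read_state();print(s["position"],s["tool_rot"],s["force"])
p,o=at(.001);print(env.move_straight(p,rate=.015,force_limit=4))
s=env.read_state();print("bottom z",s["position"][2]-.071,s["force"],s["wrist_torque"],s["clock"])
```

```text
('scene', 0.53, [0.042, -0.086, 0.026])
('scene', 0.49, [0.006, 0.083, 0.026])
('scene', 0.43, [0.097, 0.077, 0.025])
('scene', 0.43, [0.002, 0.054, 0.022])
('top', 0.65, [0.043, -0.059, 0.022])
('top', 0.45, [-0.002, 0.082, 0.022])
('top', 0.43, [0.093, 0.082, 0.025])
27.8417
[0.40334018 0.29328917 0.08525716] [1.79969935e+02 2.71763540e-02 1.74509166e+02] [-0.48776356  0.75082318 -1.84796421]
True
bottom z 0.008170178813352899 [-1.48846718  0.65679354  3.50497427] [0.04726643 0.11195688 0.02873876] 29.275
```

View pics/m0.png

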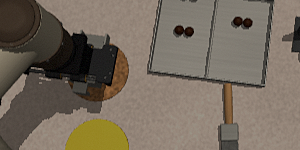

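It's over the cork mat and touched down at about 8 mm, where roughly 5 mm is expected. I'll press in lightly, release, retreat and check.

Run:
```python
from cfg import *
s=env.read_state();p=s["position"]
print(env.move_straight([p[0],p[1],p[2]-.002],rate=.01,force_limit=6),env.read_state()["force"])
env.gripper_to(0,3);env.dwell(.2);env.gripper_to(.4);env.dwell(.3)
print(env.read_state()["force"])
p=env.read_state()["position"]
env.move_straight([p[0],p[1],p[2]+.12],rate=.1);env.goto([.25,.55,.35],[180,0,PY])
f=count()
g=env.grab_frame("scene")
for im in(f,g): print([np.round(d["xyz"],3) for d in env.search_frame(im,"shaker")[:2]],[np.round(d["xyz"],3) for d in env.search_frame(im,"shaker_fin")[:2]])
cv2.imwrite("pics/e.png",np.hstack([cv2.resize(f["image"][120:300,100:300],(400,360)),cv2.resize(g["image"][90:270,220:420],(400,360))]))
```

```text
True [-1.51765329 -0.32466099  4.36563271]
[ 0.68644782 -0.49544948 -0.16886056]
('scene', 0.62, [0.047, -0.059, 0.026])
('scene', 0.49, [0.097, 0.055, 0.023])
('scene', 0.41, [0.003, 0.053, 0.024])
('scene', 0.37, [0.045, -0.087, 0.024])
('top', 0.58, [0.042, -0.055, 0.022])
('top', 0.56, [0.096, 0.057, 0.027])
('top', 0.38, [-0.002, 0.085, 0.021])
33.7333
[array([0.421, 0.288, 0.047])] [array([0.42 , 0.292, 0.051])]
[array([0.422, 0.29 , 0.045]), array([ 0.512, -0.263,  0.106])] [array([0.421, 0.285, 0.039])]
```

View pics/e.png

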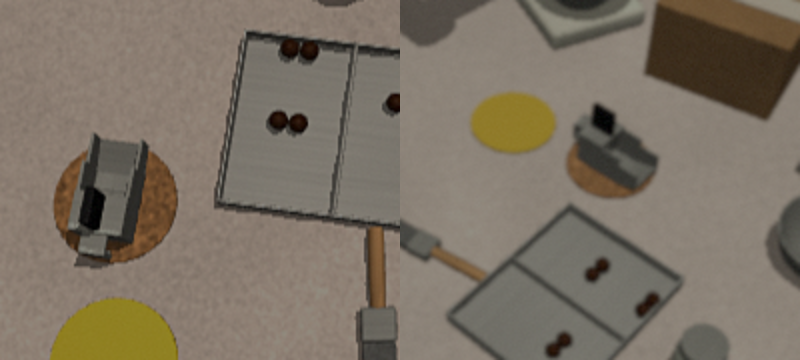

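The shaker stands upright and empty in the middle of the cork mat at (115,195). Four truffles are in the +y section and two in the -y section, so I'm handing in.

```bash
python3 -c "
from workcell import env
print(env.close_job())"
```

```text
the job is handed in; nothing more can be done
None
```

I handed the job in, but the call gave no verdict: my last pictures show the empty shaker upright on the cork mat and all six truffles in the tray (two in one section, four in the other), and the dredger was still on the rail when last in view, during the pouring.

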